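Make safe and show: a solvent bottle left beside a live power strip

TASK

The brown solvent bottle (the widest of the screw-cap bottles) has been left beside one of the two live power strips at the front of the worktop. Point from just above at that strip's rocker switch, without touching it, for two seconds to confirm that it is the right one, then press the rocker's raised end fully down with a fingertip so that this strip is off, and leave the other strip on. Finish by pointing, fingertips just above the middle of its cap, at the solvent bottle and stay there for at least two seconds so that a colleague sees which one to take away; touch no bottle and leave everything else where it is.

Things in the scene. Friction and masses are not known exactly. Their poses are not given: they have to be found in the camera images.
- strip_left: Left-hand (as the robot looks) power strip, cream plastic, 245 long x 53 wide x 39 high (mm), screwed to the bench, sockets on top. Origin on the underside, about mid-length. Its own y runs along its length: the sockets end and the rocker switch on top near its -y end, 72 mm from the origin. Its flat top is 34 mm above the bench and reaches 24 mm to -x of the rocker's middle.
- strip_left_rocker (a point): middle of the top of the rocker switch of the left-hand (as the robot looks) strip, 37 mm above the bench (this point is fixed to the strip). The rocker is a small red bar about 24 mm long across the strip (strip's own x) and 12 mm wide; it tips about a pivot along the strip's y. While the switch is on, its end to the strip's own -x is the raised one (here the end away from the robot).
- strip_left_raised (a point): outer part of the raised (-x) end of the left-hand (as the robot looks) strip's rocker while it is on, 39 mm above the bench and 11 mm from the rocker's middle; this point is fixed to the strip and does not sink with the rocker.
- strip_left_switch (a joint): rocker of the left-hand (as the robot looks) strip in rad: 0 = on (its -x end raised), 0.35 = fully over = off (its +x end raised, the outer edge of the -x end then 35 mm above the bench, 1 mm over the strip's top). Both start on. No spring: it stays where it is left; about 2 to 3 N on the outer end tips it, and a flat tip that also covers the middle cannot tip it fully.
- strip_right: Right-hand power strip, cream plastic, 245 long x 53 wide x 39 high (mm), screwed to the bench, sockets on top. Origin on the underside, about mid-length. Its own y runs along its length: the sockets end and the rocker switch on top near its -y end, 72 mm from the origin. Its flat top is 34 mm above the bench and reaches 24 mm to -x of the rocker's middle.
- strip_right_rocker (a point): middle of the top of the rocker switch of the right-hand strip, 37 mm above the bench (this point is fixed to the strip). The rocker is a small red bar about 24 mm long across the strip (strip's own x) and 12 mm wide; it tips about a pivot along the strip's y. While the switch is on, its end to the strip's own -x is the raised one (here the end towards the robot).
- strip_right_raised (a point): outer part of the raised (-x) end of the right-hand strip's rocker while it is on, 39 mm above the bench and 11 mm from the rocker's middle; this point is fixed to the strip and does not sink with the rocker.
- strip_right_switch (a joint): rocker of the right-hand strip in rad: 0 = on (its -x end raised), 0.35 = fully over = off (its +x end raised, the outer edge of the -x end then 35 mm above the bench, 1 mm over the strip's top). Both start on. No spring: it stays where it is left; about 2 to 3 N on the outer end tips it, and a flat tip that also covers the middle cannot tip it fully.
- bottle_amber: the solvent bottle: brown glass, round, 62 mm in diameter, 138 mm tall with its black screw cap (41 mm wide), loose, 0.3 kg; the widest of the screw-cap bottles. Origin at the centre of its underside. It stands next to the sockets of one of the two strips, its middle 7 to 18 cm farther from the robot than the strip's; which strip is drawn anew each time.
- bottle_amber_cap (a point): centre of the top of the solvent bottle's cap, 138 mm above the bench
- bottle_white: white plastic bottle with screw cap, 56 mm in diameter, 112 mm tall, beside the other strip; origin under its centre
- bottle_tall: slim white screw-cap bottle, 48 mm in diameter, 150 mm tall, behind the round heating pot; origin under its centre
- dropper: small brown dropper bottle, 27 mm in diameter, 84 mm tall, inside the stirrer's blue foot; origin under its centre
- petri_0: clear petri dish, 88 mm across, 15 mm high, inside the stirrer's blue foot; origin under its centre
- jar_0: cream sample jar with lid, 49 mm in diameter, 40 mm high, at the right front; origin under its centre
- jar_1: cream sample jar with lid, 49 mm in diameter, 40 mm high, at the right front; origin under its centre
- binder_clip: black binder clip, 34 x 32 x 25 mm, at the left front; origin on its underside
- film_box: plain white-grey carton, 110 x 62 x 48 mm, behind the gap between the stirrer and the heating pot; origin under its centre
- timer: digital timer, 56 x 66 x 16 mm, flat on the bench behind the heating pot; origin under its centre
Not all that is in view belongs to the job. What is shaped like the bottle_amber but red is not meant.

How it is judged:
By the outcome, as a careful person would: the job done as asked, in the order asked, and still so for the second after the job is handed in, with the robot touching nothing.
It also fails if it takes over 45 s, if anything falls off the work surface, if the arm or the gripper's body presses on something with over 40 N, if the wrist force passes 120 N, or if a joint passes its speed limit or range.

ROBOT

A 6-joint arm with a two-finger parallel gripper is mounted at the origin on a cart in front of the work surface, level with it; the furniture and walls round the work are solid. World frame = base frame: x ahead of the robot, y to its left, z up, the work surface at z = 0. Lengths are in mm, angles in degrees, forces in N, time in s.
With the tool pointing down it reaches from about 350 to 850 mm from the base axis. Payload 8.1 kg.
Tool frame: the origin (TCP) lies between the finger pads; the fingertips stand 11 mm ahead of it and the grasp point (between the pads) lies 8 mm behind it; z points along the fingers, y is the line along which they close (so a half turn about z gives the same grasp; the last joint's range is limited). The gripper opens to 85 mm and grips with 20 to 120 N. Pads are 22 mm wide; open, the fingers measure 114 mm over their backs; the gripper's body (76 mm by 85 mm) begins 54 mm behind the grasp point. The pads swing forward as they close: fully open they stand 13 mm farther back than shut.
Start: joints at [66.497, 7.471, 85.268, -0, 87.261, -4.893], TCP at [191.45, 568.641, 242.292] pointing down, gripper open.
Joint ranges: [-169.43, 169.43], [-51.17, 129.36], [1.28, 143.12], [-76.62, 256.62], [0, 156.53], [-152.29, 152.29]. Speed limits (degrees/s): [136.94, 136.94, 159.86, 180, 180, 180].

INTERFACE

Orientations are given as [roll, pitch, yaw] about the fixed x, y, z axes, in that order (R = Rz(yaw) Ry(pitch) Rx(roll)).
In Python, from bench import r, snapshot, get_calibration gives the robot as it stands.
- The arm moves only by the tool step_arm, never from a script. Its argument "rows" is a list of rows, each a list of 2 entries, a list of its own where there are three numbers: the shift along the tool's x, y, z in mm, then the turn about the tool's z in degrees. In form: [[[tx, ty, tz], yaw], ...]. A call has 1 to 12 rows; each row is the pose to reach, as a shift and turn from the pose commanded when the call began, along the tool's axes at that moment; what a row does not reach only later rows make up. A row lasts 1/10 s, in which the tool goes at most 50 mm and 8.59 degrees, less where a joint would pass 70% of its speed; a pose out of reach is approached as far as the arm can. A call with a gripper value outside its range is refused whole. "fingers" is the opening, from 0 (shut) to 1 (fully open), set as the call begins (left out, the last holds). The fingers move at their own pace and stop on an object; "squeeze" is the grip in N (left out, the last holds). Time passes only in rows, so rows that repeat a pose let the fingers close. It gives the time, the measured TCP pose, the force, the opening and the grip force at its end, in the units of the state.
- r.sense(): the state, without advancing time (a new reading comes with each control period).
- snapshot(name): name is "scene" or "top" or "wrist"; returns the picture (400x640x3 uint8, blue, green, red); there is no depth.
- get_calibration(name): a dict with "fovy" (degrees; the focal length in pixels is half the picture's height over the tangent of half this angle, whatever the lens; pixels are square), "cx", "cy" (the principal point, pixels), "eye" and "orientation" of the camera in the world. Camera axes: x right, y up, looking along -z (the intrinsics and any distortion apply to the point x, -y, -z); pixel columns grow to the right and rows downward; lengths in mm; the calibration is good to about 2 mm. A picture is of the moment at which its call begins: read the wrist's pose just before it. get_calibration takes no time and is no camera call; for the wrist camera it gives the pose at the moment of the call.
- r.hand_in(): hands the job in; it is judged then, once.
The state is a dict: "time": time; "joint_pos": joint angles; "qd": joint speeds; "joint_efforts": joint torques, N m; "tool_pos": TCP position; "tcp_rot": TCP orientation; "ft_force": force on the tool from outside, world axes, zero at the start; "wrist_torque": the same for the moment, N m; "finger_gap": finger opening in mm; "grip_force": force on a finger pad.
Only numpy, scipy, OpenCV 4.12 (cv2) and the standard library are available. Lean on these libraries where they do the work, as an engineer would, in place of code of your own. Each camera call takes 0.05 s, during which the arm holds its last target. There are 200 camera calls.

## Working session

There is one attempt and no reset: what is moved stays moved. The work goes in short steps, Python scripts to look and compute and a tool call to move; the robot and the scene stay as the last step left them, time stands still between calls to the robot, and variables do not carry over. Pictures are saved under pics/ and viewed, at most 10 in all, crops included, and the job is handed in when it is done.

Besides the shell and the picture viewer there is one more tool, called after ">>>" as name(argument=value, ...), one argument or row to a line, values as JSON. step_arm: Moves the arm, as the interface text tells. Its arguments: {"type":"object","properties":{"rows":{"type":"array"},"fingers":{"type":"number"},"squeeze":{"type":"number"}},"required":["rows"]}

```bash
mkdir -p pics; cat > h.py <<'E'
import numpy as np,cv2
from scipy.spatial.transform import Rotation as R
from bench import r,snapshot,get_calibration
def rot(o):
    o=np.array(o,float)
    return o if o.shape==(3,3) else R.from_euler('xyz',o,degrees=True).as_matrix()
def ray(c,u,v):
    f=200/np.tan(np.radians(c['fovy'])/2)
    d=np.array([(u-c['cx'])/f,(v-c['cy'])/f])
    if 'dist' in c or 'distortion' in c:
        k=np.array(c.get('dist',c.get('distortion')),float)
        K=np.array([[f,0,c['cx']],[0,f,c['cy']],[0,0,1]])
        d=cv2.undistortPoints(np.array([[[u,v]]],float),K,k)[0,0]
    return np.array(c['eye'],float),rot(c['orientation'])@np.array([d[0],-d[1],-1])
def plane(c,u,v,z):
    e,d=ray(c,u,v); return e+d*(z-e[2])/d[2]
E
python3 - <<'E'
from h import *
for n in ['scene','top','wrist']:
    c=get_calibration(n); print(n,c); cv2.imwrite(f'pics/{n}0.png',snapshot(n))
s=r.sense(); print(s['tool_pos'],s['tcp_rot'],s['time'],s['finger_gap'])
E
```

```text
scene {'fovy': 45.73087374378716, 'cx': 318.2228059334575, 'cy': 192.427579536234, 'eye': array([  58.920526  ,  447.32753863, 1373.48980884]), 'orientation': array([  27.93009916,   -0.61214029, -134.22065404])}
top {'fovy': 43.91875404285013, 'cx': 317.1003555394021, 'cy': 204.59431150502354, 'eye': array([ 135.26658759,  -20.27424717, 1649.97440907]), 'orientation': array([ 15.64265512,  -0.38043295, -94.73540667])}
wrist {'fovy': 68.59327067571442, 'cx': 316.7662400031656, 'cy': 201.0457803881139, 'eye': array([116.22129426, 592.54016492, 373.66509502]), 'orientation': array([-17.77876528,   0.08865287,  71.37707337])}
[191.26917709 568.26982498 241.45503363] [-1.79916303e+02 -8.75987425e-03  1.61389864e+02] 0.15 85.20422859556844
```

View pics/top0.png

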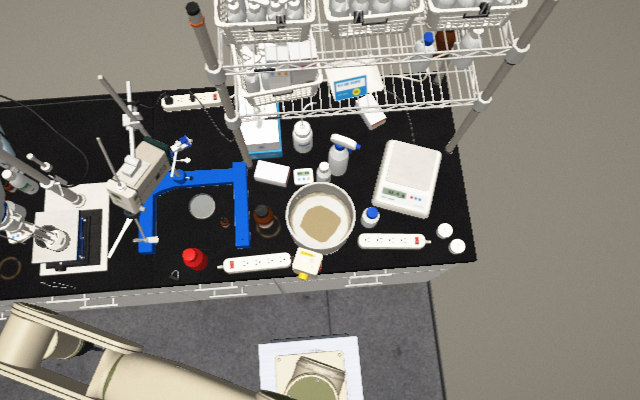

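View pics/scene0.png

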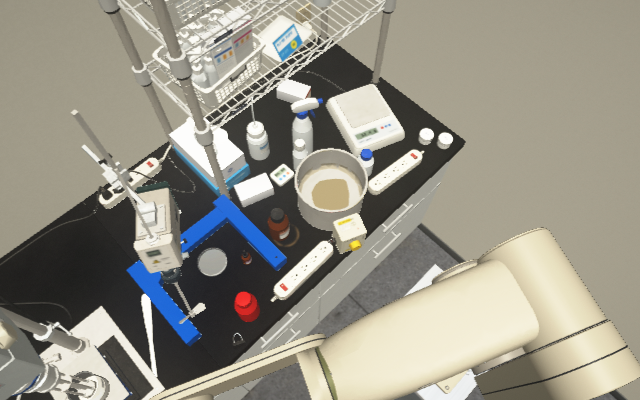

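The top view shows the brown bottle with a black cap at about (264,215), behind the left strip, whose red rocker is at (229,265). The red decoy is at (194,258). The white bottle with a blue cap at (371,217) is by the right strip. The target is the left strip.

```bash
python3 - <<'E'
from h import *
print(list(get_calibration('top').keys()))
def blobs(n,box,lo,hi):
    im=cv2.imread(f'pics/{n}0.png'); hsv=cv2.cvtColor(im,cv2.COLOR_BGR2HSV)
    x0,y0,x1,y1=box; h=hsv[y0:y1,x0:x1]
    m=cv2.inRange(h,lo,hi)
    if lo[0]==0 and hi[0]<20: m|=cv2.inRange(h,(170,lo[1],lo[2]),(180,255,255))
    k,_,st,ce=cv2.connectedComponentsWithStats(m)
    return [(st[i,4],ce[i]+[x0,y0],st[i,:4]+[x0,y0,0,0]) for i in range(1,k) if st[i,4]>3]
for n,b in [('top',(220,255,240,275)),('scene',(272,275,295,300))]:
    c=get_calibration(n)
    for a,ce,_ in blobs(n,b,(0,120,90),(8,255,255)): print(n,'rocker',a,ce,plane(c,*ce,37))
for n,b in [('top',(218,245,300,278)),('scene',(265,235,340,305))]:
    im=cv2.imread(f'pics/{n}0.png');x0,y0,x1,y1=b
    m=cv2.inRange(im[y0:y1,x0:x1],(150,150,150),(255,255,255))
    cs,_=cv2.findContours(m,0,2);q=max(cs,key=cv2.contourArea)
    rr=cv2.minAreaRect(q+np.array([x0,y0])); print(n,rr)
    c=get_calibration(n)
    for p in cv2.boxPoints(rr): print(plane(c,*p,34)[:2])
a=cv2.imread('pics/top0.png')[190:280,180:320]; b=cv2.imread('pics/scene0.png')[195:310,220:360]
o=np.vstack([cv2.resize(a,None,fx=4,fy=3,interpolation=2)[:280],cv2.resize(b,None,fx=4,fy=4,interpolation=2)[:]])
o=np.hstack([cv2.resize(a,(400,257),interpolation=2),cv2.resize(b,(313,257),interpolation=2)])
cv2.imwrite('pics/c.png',o)
E
```

```text
['fovy', 'cx', 'cy', 'eye', 'orientation']
top rocker 12 [231.25       264.58333333] [404.54953701 227.72826406  37.        ]
scene rocker 24 [283.25       286.79166667] [406.00702865 230.33220419  37.        ]
top ((254.11468505859375, 262.60882568359375), (14.954675674438477, 72.74969482421875), 84.0938491821289)
[427.48552096 273.48716991]
[432.96556029  35.46097864]
[383.47994868  33.77618387]
[378.29285879 269.8946813 ]
scene ((300.4739074707031, 271.9135437011719), (17.16558837890625, 81.42547607421875), 46.636573791503906)
[428.31420748 280.99238561]
[433.51188581  37.52469504]
[380.14341178  40.37407216]
[378.0365653  280.73429638]
```

View pics/c.png

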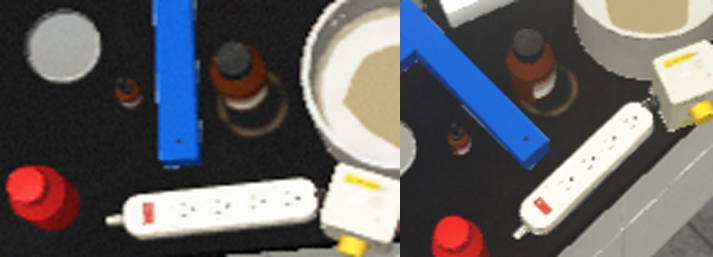

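```bash
python3 - <<'E'
from h import *
t=get_calibration('top');s=get_calibration('scene')
def tri(a,b):
    (e1,d1),(e2,d2)=ray(t,*a),ray(s,*b)
    k=np.linalg.lstsq(np.stack([d1,-d2],1),e2-e1,rcond=None)[0]
    p,q=e1+k[0]*d1,e2+k[1]*d2
    return (p+q)/2,np.linalg.norm(p-q)
print('cap',tri((263,211),(277.7,213.8)),plane(t,263,211,138),plane(s,277.7,213.8,138))
print('rocker',tri((231.25,264.6),(283.3,286.8)))
print('redcap',plane(t,189.5,254,138))
S=r.sense();p=S['tool_pos'];M=rot(S['tcp_rot'])
for g in [(260,400,235),(340,290,235),(405,229,150),(405,229,110)]: print(g,M.T@(np.array(g)-p))
print(S['tcp_rot'],M)
E
```

```text
cap (array([555.56356046, 108.45423506, 120.36881284]), np.float64(3.0585235021502046)) [549.23325227 106.45584191 138.        ] [550.10909758 113.58858966 138.        ]
rocker (array([406.50738097, 228.99236024,  30.78771912]), np.float64(2.00398741270675))
redcap [430.83460116 338.79822938 138.        ]
(260, 400, 235) [-118.83744787 -137.52791882    6.63777106]
(340, 290, 235) [-229.7583705  -216.2460191     6.73580309]
(405, 229, 150) [-310.83938811 -253.18900808   91.77746433]
(405, 229, 110) [-310.84550366 -253.13057655  131.77742119]
[-1.79916303e+02 -8.75987425e-03  1.61389864e+02] [[-9.47711960e-01  3.19126414e-01 -6.11071169e-04]
 [ 3.19126962e-01  9.47711031e-01 -1.33561567e-03]
 [ 1.52888647e-04 -1.46078823e-03 -9.99998921e-01]]
```

>>> step_arm(
  rows=[
    [[-30,-40,0],-5],
    [[-60,-80,0],-10],
    [[-95,-120,0],-15],
    [[-130,-150,0],-19],
    [[-170,-180,0],-19],
    [[-205,-205,0],-19],
    [[-245,-230,0],-19],
    [[-285,-245,10],-19],
    [[-311,-253,45],-19],
    [[-311,-253,80],-19],
    [[-311,-253,92],-19],
    [[-311,-253,92],-19],
  ],
  fingers=0,
)

```text
time: 1.35
tool_pos: [403.6, 229.0, 148.1]
tcp_rot: [-179.9, -0.3, -179.6]
ft_force: [0.3, 0.0, 1.1]
finger_gap: 0.2
grip_force: 0.0
```

```bash
python3 - <<'E'
from h import *
S=r.sense();c=get_calibration('wrist');im=snapshot('wrist');cv2.imwrite('pics/w1.png',im)
print(S['time'],S['tool_pos'],S['tcp_rot'],S['finger_gap'],S['ft_force'],c)
E
```

```text
1.35 [403.63791752 229.01451695 148.143786  ] [-179.89827431   -0.26609834 -179.61422982] 0.23796386037521275 [0.27500628 0.02950318 1.1134969 ] {'fovy': 68.59327067571442, 'cx': 316.7662400031656, 'cy': 201.0457803881139, 'eye': array([325.02293204, 227.8736099 , 280.80968165]), 'orientation': array([-17.52331794,   0.09081744,  90.3757906 ])}
```

View pics/w1.png

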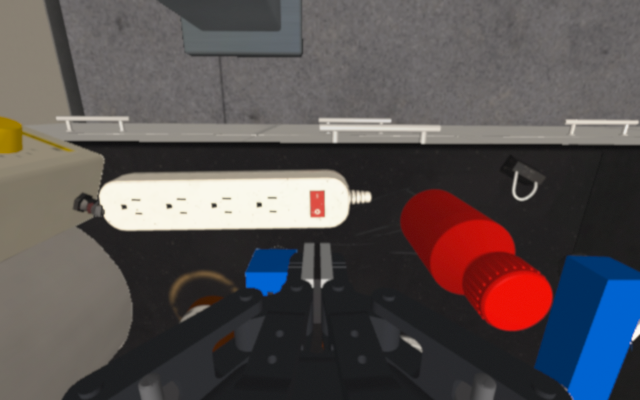

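```bash
python3 - <<'E'
from h import *
c=get_calibration('wrist');S=r.sense()
im=cv2.imread('pics/w1.png');h=cv2.cvtColor(im,cv2.COLOR_BGR2HSV)
m=cv2.inRange(h,(0,120,90),(8,255,255))|cv2.inRange(h,(170,120,90),(180,255,255));m[:,:290]=0;m[:,345:]=0;m[:170]=0;m[240:]=0
M=cv2.moments(m,True);u,v=M['m10']/M['m00'],M['m01']/M['m00'];print(M['m00'],u,v,plane(c,u,v,37))
x,y,w,hh=cv2.boundingRect(m);print(x,y,w,hh,plane(c,x,y,35)[:2],plane(c,x+w,y+hh,39)[:2])
g=cv2.inRange(im,(140,)*3,(255,)*3);g[:160]=0;g[240:]=0;g[:,:95]=0;g[:,352:]=0
q=max(cv2.findContours(g,0,2)[0],key=cv2.contourArea);rr=cv2.minAreaRect(q)
for p in cv2.boxPoints(rr): print('strip',plane(c,*p,34)[:2])
for uu,vv in [(302,243),(332,243)]:
    e,d=ray(c,uu,vv); 
    for X in (S['tool_pos'][0]-11,S['tool_pos'][0]): print(X,e+d*(X-e[0])/d[0]-S['tool_pos'])
E
```

```text
304.0 317.0394736842105 202.76315789473685 [405.68065907 229.14688233  37.        ]
311 191 13 26 [395.52356103 223.7763645 ] [418.2719738  235.41744151]
strip [383.18582034  39.84170203]
strip [378.49760123 257.96460124]
strip [429.7434087  260.83983654]
strip [434.94036574  29.23321897]
393.71308221572474 [-11.          -8.69237078  -7.84994093]
404.71308221572474 [  0.          -9.87778475 -30.54409493]
393.71308221572474 [-11.           7.10850904  -8.0894471 ]
404.71308221572474 [  0.           8.47916617 -30.82234546]
```

```bash
python3 - <<'E'
import cv2
im=cv2.imread('pics/w1.png')[180:340,240:400];cv2.imwrite('pics/w1c.png',cv2.resize(im,None,fx=3.5,fy=3.5,interpolation=2))
E
```

```text
(no output)
```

View pics/w1c.png

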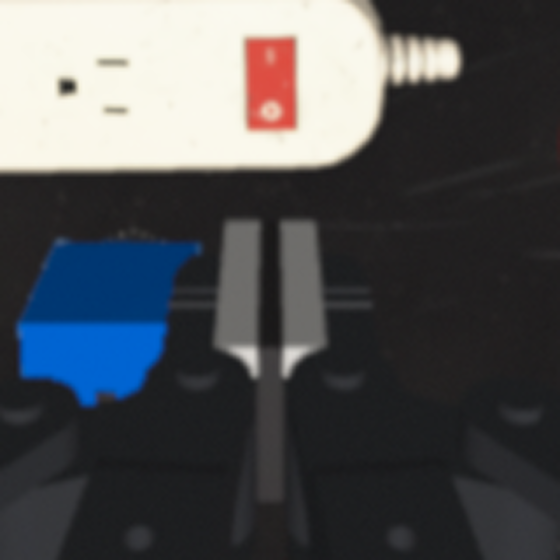

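The rocker is at (317,203) in the wrist view, which gives (405.7, 229.1) in the world. This agrees with the other views. The fingertips show at (302–332, 243) and stand about 11 mm ahead of the TCP.

>>> step_arm(
  rows=[
    [[-2,0,30],0],
    [[-2,0,55],0],
    [[-2,0,75],0],
    [[-2,0,84],0],
    [[-2,0,86],0],
    [[-2,0,86],0],
    [[-2,0,86],0],
    [[-2,0,86],0],
    [[-2,0,86],0],
    [[-2,0,86],0],
    [[-2,0,86],0],
    [[-2,0,86],0],
  ],
)

```text
time: 2.6
tool_pos: [407.4, 229.6, 64.3]
tcp_rot: [-180.0, -0.0, -179.6]
ft_force: [-0.2, -0.1, -0.7]
finger_gap: 0.2
grip_force: 0.0
```

>>> step_arm(
  rows=[
    [[0,0,0],0],
    [[0,0,0],0],
    [[0,0,0],0],
    [[0,0,0],0],
    [[0,0,0],0],
    [[0,0,0],0],
    [[0,0,0],0],
    [[0,0,0],0],
    [[0,0,0],0],
    [[0,0,0],0],
    [[0,0,0],0],
    [[0,0,0],0],
  ],
)

```text
time: 3.8
tool_pos: [407.4, 229.6, 64.3]
tcp_rot: [-180.0, -0.0, -179.6]
ft_force: [0.3, -0.0, 0.0]
finger_gap: 0.5
grip_force: 0.0
```

>>> step_arm(
  rows=[
    [[0,0,0],0],
    [[0,0,0],0],
    [[0,0,0],0],
    [[0,0,0],0],
    [[0,0,0],0],
    [[0,0,0],0],
    [[0,0,0],0],
    [[0,0,0],0],
    [[0,0,0],0],
    [[0,0,0],0],
  ],
)

```text
time: 4.8
tool_pos: [407.4, 229.6, 64.3]
tcp_rot: [-180.0, -0.0, -179.6]
ft_force: [-0.4, -0.6, 0.2]
finger_gap: -0.1
grip_force: 0.0
```

I have plenty of time, so I'll hold again slightly lower and better centred.

>>> step_arm(
  rows=[
    [[1,0,4],0],
    [[1.5,0,6],0],
    [[1.5,0,6],0],
    [[1.5,0,6],0],
    [[1.5,0,6],0],
    [[1.5,0,6],0],
    [[1.5,0,6],0],
    [[1.5,0,6],0],
    [[1.5,0,6],0],
    [[1.5,0,6],0],
    [[1.5,0,6],0],
    [[1.5,0,6],0],
  ],
)

```text
time: 6.0
tool_pos: [405.9, 229.6, 58.3]
tcp_rot: [-180.0, -0.0, -179.6]
ft_force: [0.6, -0.8, 0.7]
finger_gap: 0.2
grip_force: 0.0
```

>>> step_arm(
  rows=[
    [[0,0,0],0],
    [[0,0,0],0],
    [[0,0,0],0],
    [[0,0,0],0],
    [[0,0,0],0],
    [[0,0,0],0],
    [[0,0,0],0],
    [[0,0,0],0],
    [[0,0,0],0],
    [[0,0,0],0],
    [[0,0,0],0],
    [[0,0,0],0],
  ],
)

```text
time: 7.2
tool_pos: [405.9, 229.6, 58.3]
tcp_rot: [180.0, 0.0, -179.6]
ft_force: [0.3, 0.2, -0.7]
finger_gap: 0.2
grip_force: 0.0
```

>>> step_arm(
  rows=[
    [[-9,0,0],0],
    [[-17,0,0],0],
    [[-17,0,2],0],
    [[-17,0,4],0],
    [[-17,0,5],0],
    [[-17,0,6],0],
    [[-17,0,6],0],
    [[-17,0,6],0],
  ],
)

```text
time: 8.0
tool_pos: [422.8, 229.8, 52.3]
tcp_rot: [180.0, -0.0, -179.6]
ft_force: [0.1, -0.2, -0.2]
finger_gap: 0.0
grip_force: 0.0
```

>>> step_arm(
  rows=[
    [[0,0,1],0],
    [[0,0,2],0],
    [[0,0,3],0],
    [[0,0,4],0],
    [[0,0,4],0],
  ],
)

```text
time: 8.5
tool_pos: [423.6, 229.8, 48.7]
tcp_rot: [180.0, 0.1, -179.6]
ft_force: [2.3, -0.2, 2.5]
finger_gap: 0.2
grip_force: 1.1
```

>>> step_arm(
  rows=[
    [[0,0,1],0],
    [[0,0,2],0],
    [[0,0,2],0],
  ],
)

```text
time: 8.8
tool_pos: [423.7, 230.0, 46.7]
tcp_rot: [180.0, 0.1, -179.6]
ft_force: [4.0, -0.2, 3.1]
finger_gap: -0.1
grip_force: 2.1
```

>>> step_arm(
  rows=[
    [[0,0,0.5],0],
    [[0,0,1],0],
    [[0,0,1],0],
  ],
)

```text
time: 9.1
tool_pos: [424.0, 230.0, 46.0]
tcp_rot: [180.0, 0.1, -179.6]
ft_force: [3.9, -0.2, 5.7]
finger_gap: 0.2
grip_force: 3.4
```

>>> step_arm(
  rows=[
    [[0,0,0.5],0],
    [[0,0,1],0],
    [[0,0,1],0],
  ],
)

```text
time: 9.4
tool_pos: [424.1, 230.0, 45.8]
tcp_rot: [180.0, 0.1, -179.6]
ft_force: [1.8, -1.8, 13.2]
finger_gap: 0.3
grip_force: 7.0
```

>>> step_arm(
  rows=[
    [[0,0,-10],0],
    [[0,0,-40],0],
    [[20,0,-80],0],
    [[20,0,-110],0],
    [[20,0,-120],0],
    [[20,0,-120],0],
  ],
)

```text
time: 10.0
tool_pos: [403.3, 230.0, 165.3]
tcp_rot: [179.9, 0.1, -179.6]
ft_force: [-0.7, -0.1, 0.1]
finger_gap: -0.2
grip_force: 0.0
```

```bash
python3 - <<'E'
from h import *
S=r.sense();c=get_calibration('wrist');im=snapshot('wrist');cv2.imwrite('pics/w2.png',im)
t=snapshot('top');cv2.imwrite('pics/top2.png',t);s=snapshot('scene')
print(S['time'],S['tool_pos'],S['ft_force'])
f=lambda i:cv2.resize(i,(380,280),interpolation=2)
w1=cv2.imread('pics/w1.png')
o=np.vstack([np.hstack([f(w1[170:240,270:365]),f(im[170:240,270:365])]),np.hstack([f(cv2.imread('pics/scene0.png')[195:310,220:376]),f(s[195:310,220:376])])])
cv2.imwrite('pics/c2.png',o)
E
```

```text
10.0 [403.32809202 229.98629225 165.31645492] [-0.71688869 -0.10381293  0.12683889]
```

View pics/c2.png

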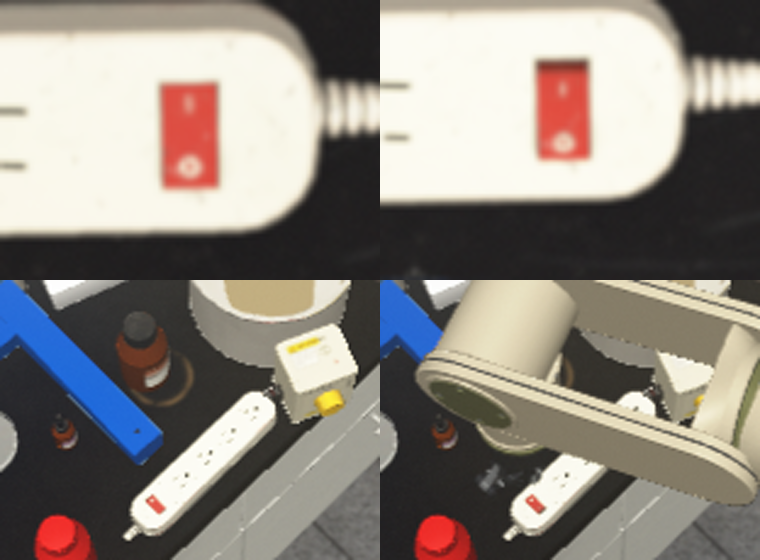

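The rocker's near end now stands up, with its dark side visible in the upper right crop, and its far end is down, so the left strip is off. Next I'll check clearances toward the bottle.

```bash
python3 - <<'E'
from h import *
t=get_calibration('top');s=get_calibration('scene')
print('post foot',plane(s,228,197,0),plane(t,250,165,0))
def tri(a,b):
    (e1,d1),(e2,d2)=ray(t,*a),ray(s,*b)
    k=np.linalg.lstsq(np.stack([d1,-d2],1),e2-e1,rcond=None)[0]
    p,q=e1+k[0]*d1,e2+k[1]*d2
    return (p+q)/2,np.linalg.norm(p-q)
print('pot rim near y',tri((286,215),(296,183)),'pot front',tri((320,252),(340,222)))
S=r.sense();M=rot(S['tcp_rot'])
for g in [(403,230,235),(545,110,235),(550,110,160)]: print(g,M.T@(np.array(g)-S['tool_pos']))
E
```

```text
post foot [762.05037551 152.26454126   0.        ] [758.56411469 154.78012082   0.        ]
pot rim near y (array([521.68857455,  38.99120501, 245.32660241]), np.float64(40.45050211782912)) pot front (array([446.47871197, -63.24133816, -38.54960019]), np.float64(21.98720515221414))
(403, 230, 235) [ -1.00743599   0.82737897 -72.96808264]
(545, 110, 235) [-142.20124785 -120.119716    -73.29627646]
(550, 110, 160) [-147.46334353 -120.05053941    1.68575848]
```

>>> step_arm(
  rows=[
    [[0,0,-40],0],
    [[0,0,-70],0],
    [[-35,-25,-70],0],
    [[-70,-55,-70],0],
    [[-105,-85,-70],0],
    [[-130,-110,-70],0],
    [[-142,-120,-65],0],
    [[-142,-120,-55],0],
    [[-142,-120,-55],0],
    [[-142,-120,-55],0],
  ],
)

```text
time: 11.15
tool_pos: [544.3, 111.6, 217.9]
tcp_rot: [180.0, -0.2, -179.5]
ft_force: [0.2, 0.4, -0.0]
finger_gap: -0.2
grip_force: 0.0
```

```bash
python3 - <<'E'
from h import *
S=r.sense();c=get_calibration('wrist');im=snapshot('wrist');cv2.imwrite('pics/w3.png',im)
print(S['time'],S['tool_pos'],S['ft_force'])
M=rot(c['orientation']);f=200/np.tan(np.radians(c['fovy'])/2)
q=M.T@(np.array([550,110,138])-c['eye']);print('expected cap px',c['cx']+f*q[0]/-q[2],c['cy']-f*q[1]/-q[2],'r',20.5*f/-q[2])
E
```

```text
11.15 [544.25230277 111.59682038 217.87950354] [ 0.17201252  0.38495684 -0.04278203]
expected cap px 315.7038652516045 221.9887444408556 r 26.357729210864765
```

View pics/w3.png

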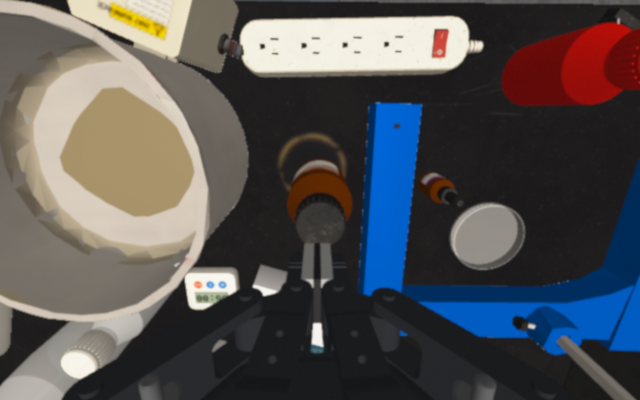

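The cap centre is at about (320.5,222) with a radius near 26 px, which gives (550, 113.7) in the world. Descending to point at it.

>>> step_arm(
  rows=[
    [[-3,1,10],0],
    [[-5.5,2,25],0],
    [[-5.5,2,38],0],
    [[-5.5,2,48],0],
    [[-5.5,2,54],0],
    [[-5.5,2,57],0],
    [[-5.5,2,58],0],
    [[-5.5,2,58],0],
    [[-5.5,2,58],0],
  ],
)

```text
time: 12.1
tool_pos: [551.7, 112.6, 162.0]
tcp_rot: [180.0, 0.1, -179.6]
ft_force: [0.1, 1.3, 0.2]
finger_gap: -0.0
grip_force: 0.0
```

```bash
python3 - <<'E'
from h import *
S=r.sense();im=snapshot('wrist');cv2.imwrite('pics/w4.png',im)
print(S['time'],S['tool_pos'],S['ft_force'])
E
```

```text
12.1 [551.68748065 112.60057712 161.98468304] [0.12002754 1.25699816 0.15982018]
```

View pics/w4.png

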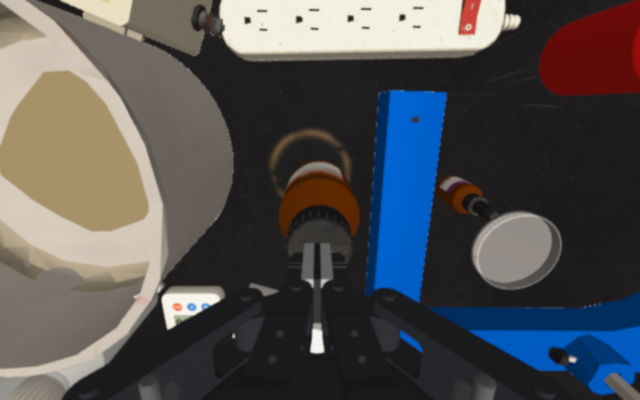

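The cap spans columns 288–352 directly under the fingertips, which are at 317. I'll make a small correction and hold.

>>> step_arm(
  rows=[
    [[1,1,2],0],
    [[1.5,1,4],0],
    [[1.5,1,4],0],
    [[1.5,1,4],0],
    [[1.5,1,4],0],
    [[1.5,1,4],0],
    [[1.5,1,4],0],
    [[1.5,1,4],0],
    [[1.5,1,4],0],
    [[1.5,1,4],0],
    [[1.5,1,4],0],
    [[1.5,1,4],0],
  ],
)

```text
time: 13.35
tool_pos: [549.7, 113.6, 157.3]
tcp_rot: [-180.0, -0.0, -179.6]
ft_force: [0.1, 0.2, 0.3]
finger_gap: -0.2
grip_force: 0.0
```

>>> step_arm(
  rows=[
    [[0,0,0],0],
    [[0,0,0],0],
    [[0,0,0],0],
    [[0,0,0],0],
    [[0,0,0],0],
    [[0,0,0],0],
    [[0,0,0],0],
    [[0,0,0],0],
    [[0,0,0],0],
    [[0,0,0],0],
    [[0,0,0],0],
    [[0,0,0],0],
  ],
)

```text
time: 14.55
tool_pos: [549.8, 113.6, 157.3]
tcp_rot: [-180.0, 0.0, -179.6]
ft_force: [-0.3, -0.7, -0.5]
finger_gap: 0.1
grip_force: 0.0
```

>>> step_arm(
  rows=[
    [[0,0,0],0],
    [[0,0,0],0],
    [[0,0,0],0],
    [[0,0,0],0],
    [[0,0,0],0],
    [[0,0,0],0],
    [[0,0,0],0],
    [[0,0,0],0],
    [[0,0,0],0],
    [[0,0,0],0],
    [[0,0,0],0],
    [[0,0,0],0],
  ],
)

```text
time: 15.75
tool_pos: [549.8, 113.6, 157.3]
tcp_rot: [-180.0, 0.0, -179.6]
ft_force: [-0.6, -0.5, 0.6]
finger_gap: -0.1
grip_force: 0.0
```

```bash
python3 - <<'E'
from h import *
S=r.sense();print(S['time'],S['tool_pos'],S['ft_force']);print(r.hand_in())
E
```

```text
15.75 [549.76500028 113.60742809 157.31304301] [-0.56765992 -0.46601416  0.5744383 ]
the job is handed in; nothing more can be done
None
```

I pointed at the left strip's rocker and pressed it off, left the right strip alone, and handed in at 15.75 s after over two seconds' pointing about 8 mm above the solvent bottle's cap; the hand-in returned no verdict.

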